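Load the keyed specimen carrier into the microscope slide and run it under the lens

ROBOT

A 7-joint arm with a two-finger parallel gripper is mounted at the origin on the work surface. World frame = base frame: x ahead of the robot, y to its left, z up, the work surface at z = 0. Lengths are in m, angles in rad, forces in N, time in s.
With the tool pointing down it reaches from about 0.35 to 0.9 m from the base axis. Payload 19.9 kg.
Tool frame: the origin (TCP) lies on the centre line of the jaws, within the pads' length; the fingertips stand 22 mm ahead of it and the grasp point (between the pads) lies 3 mm ahead of it (arm.tcp_to_tips is the distance from the TCP to the fingertips, in m); z points along the fingers, y is the line along which they close (so a half turn about z gives the same grasp; the last joint's range is limited). The gripper opens to 94 mm and grips with 3 to 60 N. Pads are 16 mm wide; open, the fingers measure 119 mm over their backs; the gripper's body (75 mm by 177 mm) begins 78 mm behind the grasp point.
Start: joints at [1.288, 0.417, -0.01, 1.614, 0.005, 1.111, -0.053], TCP at [0.15, -0.607, 0.227] pointing down, gripper open.
Joint ranges: [-2.81, 2.81], [-0.39, 2.02], [-1.27, 1.25], [0.06, 2.57], [-1.19, 4.33], [0.19, 2], [-2.82, 2.82]. Speed limits (rad/s): [1.89, 1.89, 2.39, 2.39, 3.01, 3.01, 3.01].

INTERFACE

Orientations are given as a unit quaternion [w, x, y, z].
In Python, from workcell import state, camera, arm gives the robot as it stands.
- The arm moves only by the tool play_rows, never from a script. Its argument "plan" is a list of rows, each an object of numbers: "dx", "dy", "dz": the shift along the tool's x, y, z in mm; "rx", "ry", "rz": the turn, a rotation vector about the tool's x, y, z in degrees. A call has 1 to 10 rows; each row is the pose to reach, as a shift and turn from the pose commanded when the call began, along the tool's axes at that moment; what a row does not reach only later rows make up. A row lasts 1/12 s, in which the tool goes at most 41.7 mm and 7.16 degrees, less where a joint would pass 70% of its speed; a pose out of reach is approached as far as the arm can. A call with a gripper value outside its range is refused whole. "gripper" is the opening, from 0 (shut) to 1 (fully open), set as the call begins (left out, the last holds). The fingers move at their own pace and stop on an object; the grip force is fixed at half the most. Time passes only in rows, so rows that repeat a pose let the fingers close. It gives the time, the measured TCP pose, the force, the opening and the grip force at its end, in the units of the state.
- state(): the state, without advancing time (a new reading comes with each control period).
- camera(name): name is "scene" or "top"; returns a dict with "pixels" (420x560x3 uint8, blue, green, red), "fx", "fy", "cx", "cy" (pixels), "dist" ([k1, k2, p1, p2, k3] as OpenCV has them; the pictures are not rectified), "camera_from_world" (4x4, takes a point from world to camera coordinates). Camera axes: x right, y up, looking along -z (the intrinsics and any distortion apply to the point x, -y, -z); pixel columns grow to the right and rows downward; lengths in m; the calibration is good to about 2 mm. A picture is of the moment at which its call begins. There is no depth.
- arm.finish_job(): hands the job in; it is judged then, once.
The state is a dict: "t": time; "joint_pos": joint angles; "dq": joint speeds; "joint_torque": joint torques, N m; "position": TCP position; "tool_rot": TCP orientation; "wrist_force": force on the tool from outside, world axes, zero at the start; "torque": the same for the moment, N m; "grip_width": opening from 0.0 (shut) to 1.0 (fully open); "gripper_force": force on a finger pad.
Only numpy, scipy, OpenCV 4.12 (cv2) and the standard library are available. Lean on these libraries where they do the work, as an engineer would, in place of code of your own. Each camera call takes 0.05 s, during which the arm holds its last target. There are 200 camera calls.

TASK

Of the two metal specimen carriers on the sloping rack, take the one whose outline matches the pocket in the microscope's pulled-out slide, turn it so that it drops in, and seat it flat and fully down, flush with the slide. Then run the slide, which has an upright post as its handle, fully home under the lens and let go. Leave the other, mirror-image carrier in its place on the rack, do not disturb the vials and the dish, and do not bump the lens.

Things in the scene. Friction and masses are not known exactly. Their poses are not given: they have to be found in the camera images.
- carrier_centre (a point): Carrier to load: aluminium plate 8 mm thick, main rectangle 64 (x) by 44 mm (y), with one ear (see carrier_ear). On its middle a grip fin, 10 mm thick along x, 24 along y, from 8 to 42 mm above the underside. About 90 g. Point: middle of the rectangle, 21 mm above the underside; z out of the plate's top. On the rack, either place, it lies flat on the slope, +y (ear) up the slope.
- carrier_ear (a point): Top of that carrier's ear, at x 18, y 27, z 8 mm from the middle of its underside. The ear sticks out 14 mm from the +y side (y 22 to 36) at x 8 to 28: from above with the ear pointing away from you, it is right of the middle. A dark specimen disc, 12 mm wide and 3 high, sits here. The lowest 3 mm of the carrier's outline is drawn in by 1 mm.
- spare_centre (a point): The other carrier on the rack: same sizes, point and axes, but mirror-image, its ear at x -28 to -8 (left of the middle when the ear points away from you). It does not fit the pocket and stays where it is.
- pocket (a point): Middle of the pocket's floor, 52 mm above the table; moves with the slide. Pocket 8 mm deep with the carrier's outline and 2 mm play all round: 68 (x) by 48 mm (y), ear notch at x 6 to 30 reaching y 38. Its axes are those of a rightly seated carrier, z up. The slide, a block 104 by 100 mm, top 60 mm above the table, runs along this +y to go home under the lens.
- slide_post (a point): On the axis of the slide's handle, an upright black post, 14 mm in diameter, 15 mm below its top end, which is 92 mm above the table. It stands on the pocket's -y side, 105 mm from the pocket's middle, at the end of a level rod 10 mm thick that runs along the pocket's y, the rod's top 51 mm above the table.
- stage (a joint): Position of the slide in m: 0 pulled out for loading, 0.110 fully home under the lens, at a stop; grows along the pocket's +y. It slides with about 3 N of friction and stays where it is left.
- rack: Fixed black plastic rack, 215 mm wide (y), its flat top 100 mm long sloping at 30 degrees, rising along +x; the low edge, on the robot's side, has a lip 5 mm wide, 8 mm high, on which the carriers rest. Origin on the table under the middle of the slope, whose surface is 45 mm high there. The carriers' middles lie about 50 mm either side of the middle.
- scope: Fixed microscope base: white plate 160 mm (x) by 370 mm (y -300 to 70), 30 mm high. Origin on the table under the pocket of the fully pulled-out slide; the slide goes home along -y. A steel pillar 28 mm in diameter and 370 mm high stands at x 30, y -260.
- lens: Fixed microscope head with ring light (64 mm in diameter) and camera, from 140 to 335 mm above the table, held by an arm from the pillar. Origin at the centre of its lower face, over where the carrier's ear comes when the slide is home: from the fully pulled-out pocket's middle 139 mm along the pocket's +y and 18 mm along its +x.
- vial_a: Loose capped glass vial, 28 mm in diameter, 55 mm high, standing; origin under its middle.
- vial_b: Another such vial.
- dish: Loose white ceramic dish, 70 mm in diameter, 20 mm high; origin under its middle.
There are look-alikes about, which are no part of the job. Leave any pink look-alike of the part that bears carrier_centre alone.

How it is judged:
On the way:
1. the matching carrier is seated flat in the pocket, ear in its notch, while the slide is still out (within 45 mm of fully out) (z of carrier_centre in the frame of pocket between 0.018 and 0.0235 m and x of carrier_centre in the frame of pocket between -0.005 and 0.005 m and y of carrier_centre in the frame of pocket between -0.005 and 0.005 m and angle between the z axis of carrier_centre and the z axis of pocket, either way round below 0.06 rad and angle between the x axis of carrier_centre and the x axis of pocket, either way round below 0.15 rad and y of carrier_ear in the frame of pocket between 0.018 and 0.036 m and x of carrier_ear in the frame of pocket between 0.009 and 0.027 m and value of joint stage below 0.045 m), for 0.2 s.
At the end, for the whole second after the job is handed in: The carrier lies in the pocket, its ear in the notch, flat and fully down (within 3 mm in height, 5 mm sideways), the slide is within 5 mm of fully home, everything is at rest, and the other carrier is where it was on the rack (within 15 mm) (z of carrier_centre in the frame of pocket between 0.018 and 0.0235 m and x of carrier_centre in the frame of pocket between -0.005 and 0.005 m and y of carrier_centre in the frame of pocket between -0.005 and 0.005 m and angle between the z axis of carrier_centre and the z axis of pocket, either way round below 0.06 rad and angle between the x axis of carrier_centre and the x axis of pocket, either way round below 0.15 rad and y of carrier_ear in the frame of pocket between 0.018 and 0.036 m and x of carrier_ear in the frame of pocket between 0.009 and 0.027 m and value of joint stage above 0.105 m and linear speed of carrier below 0.01 m/s and distance of spare_centre from where it was at the start of the episode below 0.015 m); the robot touches nothing.
It fails at once if the spare carrier is displaced by more than 30 mm (distance of spare_centre from where it was at the start of the episode above 0.03 m).
It fails at once if a vial or the dish is moved by more than 40 mm or tipped over ((distance of vial_a from where it was at the start of the episode above 0.04 m or angle between vial_a's own z axis and vertical above 0.6 rad) or (distance of vial_b from where it was at the start of the episode above 0.04 m or angle between vial_b's own z axis and vertical above 0.6 rad) or (distance of dish from where it was at the start of the episode above 0.04 m or angle between dish's own z axis and vertical above 0.6 rad)).
It fails at once if the lens head is bumped (more than 8 N) (contact force between any of the arm, the fingers and lens above 8 N).
It also fails if it takes over 48 s, if anything falls off the work surface, if the arm or the gripper's body presses on something with over 40 N, if the wrist force passes 120 N, or if a joint passes its speed limit or range.

## Working session

There is one attempt and no reset: what is moved stays moved. The work goes in short steps, Python scripts to look and compute and a tool call to move; the robot and the scene stay as the last step left them, time stands still between calls to the robot, and variables do not carry over. Pictures are saved under pics/ and viewed, at most 10 in all, crops included, and the job is handed in when it is done.

Besides the shell and the picture viewer there is one more tool, called after "Emit:" as name(argument=value, ...) on one line, values as JSON. play_rows: Moves the arm, as the interface text tells. Its arguments: {"type":"object","properties":{"plan":{"type":"array"},"gripper":{"type":"number"}},"required":["plan"]}

```bash
ls; mkdir -p pics
cat > h.py <<'E'
import numpy as np, cv2
from workcell import state, camera, arm
def cam(n, save=None):
    c=camera(n)
    if save: cv2.imwrite('pics/'+save+'.png', c['pixels'])
    return c
def K(c): return np.array([[c['fx'],0,c['cx']],[0,c['fy'],c['cy']],[0,0,1.]])
def ray(c,uv):
    p=cv2.undistortPoints(np.array([[uv]],float),K(c),np.array(c['dist'],float))[0,0]
    T=np.array(c['camera_from_world']); R=T[:3,:3]; o=-R.T@T[:3,3]
    d=R.T@np.array([p[0],-p[1],-1.]); return o,d/np.linalg.norm(d)
def onz(c,uv,z):
    o,d=ray(c,uv); return o+d*(z-o[2])/d[2]
def proj(c,P):
    T=np.array(c['camera_from_world']); q=T[:3,:3]@np.array(P,float)+T[:3,3]
    q=q*[1,-1,-1]
    return cv2.projectPoints(q.reshape(1,1,3),np.zeros(3),np.zeros(3),K(c),np.array(c['dist'],float))[0].ravel()
E
python3 - <<'E'
from h import *
import pickle
cs={}
for n in ['scene','top']:
    c=cam(n,n+'0'); cs[n]=c
    T=np.array(c['camera_from_world']); print(n,-T[:3,:3].T@T[:3,3], T[2,:3], c['fx'],c['dist'])
pickle.dump(cs,open('c0.pkl','wb'))
print(state())
E
```

```text
pics
scene [0.88746301 0.59683718 0.87512165] [0.33395333 0.44835603 0.82912728] 425.06082634908853 [0.00423622 0.         0.         0.         0.        ]
top [0.53237878 0.17291666 1.2109932 ] [-0.03974913  0.01843091  0.99903969] 421.99233083797674 [0.02661836 0.         0.         0.         0.        ]
{'t': 0.1, 'joint_pos': array([ 1.28750338,  0.41787315, -0.01030902,  1.61410665,  0.00471649,
        1.11070782, -0.0530037 ]), 'dq': array([-0.00055448,  0.00010803,  0.00103468, -0.00155413,  0.00040724,
       -0.00160064, -0.00165456]), 'joint_torque': array([ 2.49832665e-03, -8.52578402e+01,  6.40356950e-01, -4.26698613e+01,
       -4.88956715e-02,  1.63431274e-02,  8.08725963e-05]), 'position': array([ 0.14956711, -0.60651621,  0.22691656]), 'tool_rot': array([-5.23895530e-04,  9.92699745e-01,  1.20610654e-01, -1.12482286e-04]), 'wrist_force': array([ 0.63352262, -0.90647089,  0.15357685]), 'torque': array([ 0.04613654, -0.03145255, -0.03663522]), 'gripper_force': 0.0, 'grip_width': 1.000448427315864}
```

View pics/scene0.png

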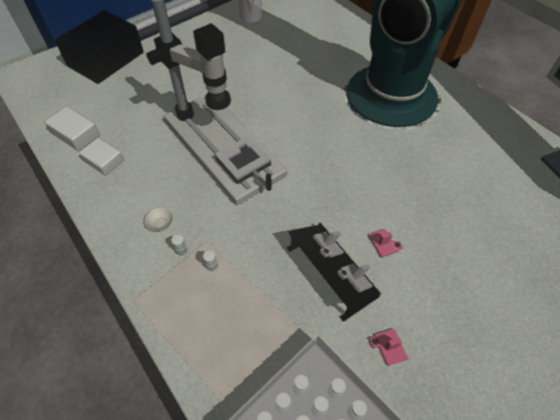

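View pics/top0.png

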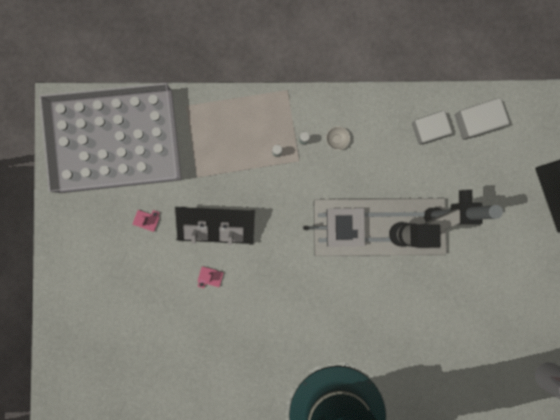

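Scene: rack at (335,270), with grey carriers at about (330,240) and (355,275). The slide is at (243,158), its post at (268,180), and the lens at (215,90). The pink look-alikes are at (385,242) and (390,346). Top: carriers at about (197,231) and (232,232), slide at (346,228), post at (306,228). I'll enlarge both areas.

Run:
```python
import cv2,numpy as np
t=cv2.imread('pics/top0.png');s=cv2.imread('pics/scene0.png')
def cr(im,x,y,w,h): return cv2.resize(im[y:y+h,x:x+w],(400,300),interpolation=cv2.INTER_CUBIC)
out=np.vstack([np.hstack([cr(t,170,195,100,75),cr(t,295,190,100,75)]),np.hstack([cr(s,285,215,100,75),cr(s,195,125,100,75)])])
out=np.clip(out.astype(float)*1.5,0,255).astype(np.uint8)
cv2.imwrite('pics/crops.png',out)
```

```text
(no output)
```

View pics/crops.png

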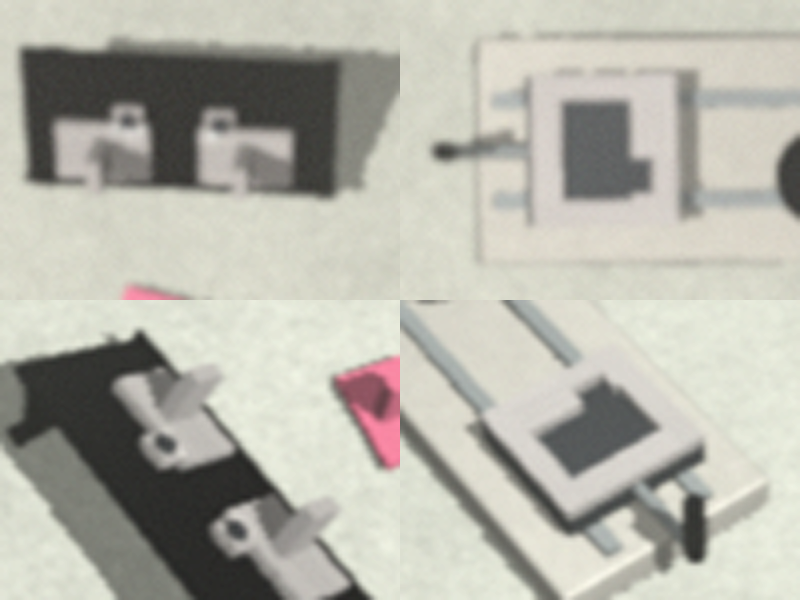

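The top view has +x up and -y right. The left carrier at (196,232) has its ear, with the dark disc at (202,224), right of middle when the ear points away, so it matches carrier_centre. The right one at (231,233) has its ear left of middle, so it's the spare. The pink parts at (147,220) and (210,277) are decoys. In the scene view the match is the lower right carrier at (355,275). The pocket's notch points right (-Y) and is offset downward (-X), so pocket x=-X and y=-Y. Now I'll measure.

```bash
cat > m.py <<'E'
from h import *
import pickle
cs=pickle.load(open('c0.pkl','rb')); T=cs['top']; S=cs['scene']
def roi_mask(c,x,y,w,h,f):
    hsv=cv2.cvtColor(c['pixels'],cv2.COLOR_BGR2HSV); m=np.zeros(hsv.shape[:2],np.uint8)
    m[y:y+h,x:x+w]=(f(hsv[y:y+h,x:x+w].astype(int))*255).astype(np.uint8); return m
def big(m):
    cn=max(cv2.findContours(m,cv2.RETR_EXTERNAL,cv2.CHAIN_APPROX_NONE)[0],key=cv2.contourArea); return cn
def poly_on(c,cn,z): return np.array([onz(c,p,z)[:2] for p in cn.reshape(-1,2).astype(float)])
def rep(name,c,cn,z):
    P=poly_on(c,cn,z)*1000; m=cv2.moments(P.astype(np.float32).reshape(-1,1,2)); r=cv2.minAreaRect(P.astype(np.float32))
    print(name,'area',abs(m['m00']).__round__(),'cen',np.round([m['m10']/m['m00'],m['m01']/m['m00']],1),'rect',np.round(r[0],1),np.round(r[1],1),round(r[2],2))
E
python3 - <<'E'
from m import *
for c,n,x,y,w,h in[(T,'top',328,208,38,38),(S,'scene',222,138,45,40)]:
    m=roi_mask(c,x,y,w,h,lambda q:q[...,2]<85)
    cn=big(m); print(cn.reshape(-1,2).min(0),cn.reshape(-1,2).max(0))
    for z in(.052,.06): rep('pocket '+n,c,cn,z)
# post in top/scene
m=roi_mask(T,300,220,14,16,lambda q:q[...,2]<70); cn=big(m); M=cv2.moments(m,True); print('post top', cn.reshape(-1,2).min(0),cn.reshape(-1,2).max(0), onz(T,(M['m10']/M['m00'],M['m01']/M['m00']),.085))
m=roi_mask(S,258,170,18,22,lambda q:q[...,2]<70); ys,xs=np.nonzero(m); print('post scene',xs.min(),xs.max(),ys.min(),ys.max(), 'top end', onz(S,(xs[ys<ys.min()+3].mean(),ys.min()+1.0),.09))
# base plate, rough corners at z=.03 
for p in[(314,199),(314,255),(447,198),(447,254)]: print('base',onz(T,p,.03).round(4))
# rack
m=roi_mask(T,165,195,95,55,lambda q:q[...,2]<65); m2=cv2.morphologyEx(m,cv2.MORPH_CLOSE,np.ones((15,15)))
r=cv2.minAreaRect(big(m2)); print(r); 
# carriers
for n,a,b in(('match',176,212),('spare',214,250)):
    m=roi_mask(T,a,214,b-a,34,lambda q:(q[...,2]>110)); cn=big(m); print(n,cn.reshape(-1,2).min(0),cn.reshape(-1,2).max(0),cv2.minAreaRect(cn))
for x0,y0,w,h in((180,214,72,32),): print(cv2.cvtColor(T['pixels'],cv2.COLOR_BGR2GRAY)[y0:y0+h,x0:x0+30])
E
```

```text
[336 216] [356 238]
pocket top area 2735 cen [525.2 -24.9] rect [526.7 -28.9] [55.1 60.4] 89.36
pocket top area 2698 cen [525.2 -23.6] rect [526.7 -27.5] [54.8 60. ] 89.36
[230 145] [258 168]
pocket scene area 2638 cen [521.4 -25.4] rect [523.6 -29.2] [63.7 53.8] 1.75
pocket scene area 2587 cen [524.9 -19.3] rect [527.2 -23.1] [63.1 53.3] 1.75
post top [304 227] [308 228] [0.52663279 0.08370318 0.085     ]
post scene 258 270 170 189 top end [0.53650256 0.06047636 0.09      ]
base [0.606  0.0558 0.03  ]
base [0.4494 0.0581 0.03  ]
base [ 0.605  -0.3185  0.03  ]
base [ 0.4481 -0.3142  0.03  ]
((214.48521423339844, 224.8326873779297), (78.3892822265625, 33.14505386352539), 2.544804573059082)
match [176 226] [211 247] ((193.5, 236.5), (21.0, 35.0), 90.0)
spare [214 227] [249 247] ((231.5, 237.0), (20.0, 35.0), 90.0)
[[ 42  42  43  40  42  39  40  41  42  40  40  40  43  39  41  41  39  40
   40  38  40  42  41  40  38  37  41  41  40  37]
 [ 40  41  41  43  39  39  40  39  39  41  39  39  43  41  39  40  42  38
   39  41  40  40  37  39  39  39  40  39  39  39]
 [ 39  39  42  41  43  40 
[... 3024 characters left out ...]
123 126 116  97  80  79
   83  82  79  75  72  69  67  67  65  60  49  44]
 [110 106 101 105 109 112 112 110 110 111 111 118 126 127 119 104  97  98
   98  96  90  90  89  86  84  81  79  78  74  73]
 [133 131 127 130 134 135 134 133 133 132 131 131 130 128 123 117 118 124
  123 124 120 120 118 118 117 115 115 113 112 111]
 [141 140 139 140 142 142 142 141 142 139 137 136 133 133 129 129 131 135
  138 137 138 138 138 138 137 136 135 136 133 133]
 [142 142 141 140 142 142 143 145 144 142 140 138 137 138 137 137 138 140
  140 142 141 143 142 141 142 142 142 141 140 139]
 [141 140 140 138 142 145 142 144 143 142 140 139 140 141 140 139 138 140
  140 142 142 141 140 142 142 142 143 142 142 140]]
```

```bash
cat >> m.py <<'E'
U=8
def up(c,x,y,w,h,ch=None):
    g=cv2.cvtColor(c['pixels'],cv2.COLOR_BGR2GRAY) if ch is None else c['pixels'][...,ch]
    M=np.float64([[1/U,0,x-.5+.5/U],[0,1/U,y-.5+.5/U]])
    return cv2.warpAffine(g,M,(w*U,h*U),flags=cv2.INTER_CUBIC|cv2.WARP_INVERSE_MAP),(x,y)
def tof(cn,o): return (cn.reshape(-1,2)+.5)/U-.5+np.array(o)
def edge(c,a,b,L=5,ch=None):
    """mean subpixel offset: strongest gradient on a profile from a to b"""
    a=np.array(a,float);b=np.array(b,float);n=int(np.hypot(*(b-a))*10)
    g=(cv2.cvtColor(c['pixels'],cv2.COLOR_BGR2GRAY) if ch is None else c['pixels'][...,ch]).astype(np.float32)
    t=np.linspace(0,1,n);p=a+(b-a)*t[:,None]
    v=cv2.remap(g,p[:,0].astype(np.float32).reshape(1,-1),p[:,1].astype(np.float32).reshape(1,-1),cv2.INTER_LINEAR).ravel()
    d=np.abs(np.gradient(cv2.GaussianBlur(v.reshape(1,-1),(0,0),7).ravel())); w=d**4
    return (p*w[:,None]).sum(0)/w.sum()
E
python3 - <<'E'
from m import *
for c,n,x,y,w,h in[(T,'top',328,208,38,38),(S,'scene',222,138,45,40)]:
    im,o=up(c,x,y,w,h); print(n,np.percentile(im,[2,10,50,80,95]))
    lo,hi=np.percentile(im,5),np.percentile(im,85); th=(lo+hi)/2
    for d in(-10,0,10):
        m=(im<th+d).astype(np.uint8)*255; cc=[k for k in cv2.findContours(m,cv2.RETR_EXTERNAL,cv2.CHAIN_APPROX_NONE)[0]]
        k=min(cc,key=lambda k:abs(cv2.contourArea(k)/U**2-(470 if n=='top' else 400)))
        for z in(.052,.06): rep(n+' th%d z%.3f'%(th+d,z),c,tof(k,o),z)
# base edges along top view (x edges at several columns)
for X in(330,360,390): print('upper',onz(T,edge(T,(X,190),(X,206)),.03)[:2].round(4),'lower',onz(T,edge(T,(X,249),(X,262)),.03)[:2].round(4))
for Y in(205,212,245,250): print('front',onz(T,edge(T,(307,Y),(321,Y)),.03)[:2].round(4))
for X in(332,345,358): print('slide',onz(T,edge(T,(X,202),(X,212)),.06)[:2].round(4),onz(T,edge(T,(X,241),(X,251)),.06)[:2].round(4))
for Y in(214,230,242): print('slideY',onz(T,edge(T,(322,Y),(332,Y)),.06)[:2].round(4))
# post
im,o=up(T,298,220,16,16); k=big((im<75).astype(np.uint8)*255); rep('postT z.09',T,tof(k,o),.09)
# carrier edges on top image
for Y in(230,234): print('match L/R px',edge(T,(178,Y),(188,Y)),edge(T,(203,Y),(213,Y)),'spare',edge(T,(214,Y),(224,Y)),edge(T,(238,Y),(249,Y)))
for X in(185,188,191): print('match upper px',edge(T,(X,219),(X,231)))
for Y in(200,208,215): print('rack L/R',edge(T,(170,Y),(182,Y)),edge(T,(249,Y),(262,Y)))
for X in(190,215,235): print('rack top',edge(T,(X,200),(X,214)),'low',edge(T,(X,236),(X,250)))
for Y in(222,224,226):print(Y,end=' ')
im,o=up(T,198,219,9,9); mm=(im<95)&True; k=max(cv2.findContours(mm.astype(np.uint8),cv2.RETR_LIST,cv2.CHAIN_APPROX_NONE)[0],key=lambda k:-np.hypot(*(tof(k,o).mean(0)-[201.5,224.5]))); print('disc',tof(k,o).mean(0),len(k))
E
```

```text
top [ 65.  66. 131. 140. 141.]
top th92 z0.052 area 3201 cen [524.8 -25.2] rect [526.2 -29.5] [59.2 65.9] 89.39
top th92 z0.060 area 3157 cen [524.8 -23.8] rect [526.2 -28.1] [58.8 65.5] 89.39
top th102 z0.052 area 3426 cen [524.7 -25.4] rect [526.3 -29.5] [61.2 67.7] 89.39
top th102 z0.060 area 3379 cen [524.8 -24. ] rect [526.4 -28.1] [60.8 67.2] 89.39
top th112 z0.052 area 3666 cen [524.8 -25.5] rect [526.4 -29.7] [70.1 63.2] 0.09
top th112 z0.060 area 3615 cen [524.8 -24.1] rect [526.5 -28.3] [69.6 62.8] 0.09
scene [ 51.  58. 138. 143. 149.]
scene th90 z0.052 area 3015 cen [521.1 -25.8] rect [523.2 -30.3] [57.  66.6] 89.92
scene th90 z0.060 area 2956 cen [524.7 -19.8] rect [526.8 -24.2] [56.4 65.9] 89.92
scene th100 z0.052 area 3210 cen [521.1 -26.1] rect [523.2 -30.7] [59.1 68.1] 89.91
scene th100 z0.060 area 3148 cen [524.6 -20.1] rect [526.8 -24.6] [58.5 67.4] 89.91
scene th110 z0.052 area 3421 cen [521.1 -26.5] rect [523.2 -30.9] [60.8 69.5] 90.0
scene th110 z0.060 area 3355 cen [524.7 -20.4] rect [526.8 -24.8] [60.2 68.8] 90.0
upper [0.6052 0.0108] lower [0.451  0.0133]
uppe
[... 587 characters left out ...]
px [183.47432078 233.99999646] [207.5135898  233.99998879] spare [219.0514458  233.99999901] [242.81468476 234.00000718]
match upper px [184.9999959  224.45432251]
match upper px [188.00000451 224.70757601]
match upper px [191.00000201 224.77530225]
rack L/R [177.7989897  200.00000834] [257.64468085 200.00001806]
rack L/R [174.59490541 207.99999091] [258.62786531 207.99999797]
rack L/R [175.12754143 214.99999816] [254.30297796 214.99998741]
rack top [189.9999973  207.29540219] low [190.0000072  240.34653327]
rack top [215.0000204  206.53174652] low [215.00001079 241.69380789]
rack top [235.00001463 207.33931068] low [234.99998973 243.02258185]
222 224 226 disc [202.17938312 222.24529221] 385
```

```bash
cat >> m.py <<'E'
def onplane(c,uv,P,n):
    o,d=ray(c,uv); return o+d*((P-o)@n)/(d@n)
E
python3 - <<'E'
from m import *
print('rack high edge z.07:');
for X in(185,200,215,230,245): print(onz(T,edge(T,(X,200),(X,214)),.07).round(4))
# rack left/right side edges of the slope upper part
c30,s30=np.cos(np.pi/6),.5; n=np.array([-s30,0,c30])
xr=np.mean([onz(T,edge(T,(X,200),(X,214)),.07)[0] for X in(185,200,215,230,245)])-.0433
print('xr',xr); C=np.array([xr,0,.045])
for Y in(212,218,222): 
    print('sideL',onplane(T,edge(T,(169,Y),(181,Y)),C,n).round(4),'sideR',onplane(T,edge(T,(250,Y),(259,Y)),C,n).round(4))
Pt=C+n*.008
for Y in(229,232): 
    for a,b in((178,188),(203,213),(214,224),(238,249)): print(Y,'carrier edge',onplane(T,edge(T,(a,Y),(b,Y)),Pt,n).round(4))
for X in(185,189,192): print('match upper',onplane(T,edge(T,(X,219),(X,231)),Pt,n).round(4))
for X in(226,230,236): print('spare upper',onplane(T,edge(T,(X,219),(X,231)),Pt,n).round(4))
print('ear tip',onplane(T,edge(T,(202,216),(202,224)),Pt,n).round(4))
s=-.023; U0=np.array([xr+s*c30,0,.045+s*s30]); print('pred plate middle top',(U0+n*.008).round(4),'upper edge x',(U0+n*.008+np.array([c30,0,s30])*.022).round(4),'fin top',(U0+n*.042).round(4))
t=cv2.resize(S['pixels'][215:290,295:395],(800,600),interpolation=cv2.INTER_CUBIC); cv2.imwrite('pics/rs.png',np.clip(t*1.6,0,255).astype(np.uint8))
E
```

```text
rack high edge z.07:
[0.5869 0.408  0.07  ]
[0.589  0.3678 0.07  ]
[0.5858 0.3276 0.07  ]
[0.5836 0.2872 0.07  ]
[0.5812 0.2468 0.07  ]
xr 0.5420170837230102
sideL [0.5725 0.437  0.0626] sideR [0.5702 0.2214 0.0613]
sideL [0.5564 0.4375 0.0533] sideR [0.5541 0.2235 0.052 ]
sideL [0.5456 0.4385 0.0471] sideR [0.5432 0.2243 0.0457]
229 carrier edge [0.5262 0.4182 0.0451]
229 carrier edge [0.5254 0.3531 0.0446]
229 carrier edge [0.525  0.3206 0.0444]
229 carrier edge [0.5243 0.2551 0.044 ]
232 carrier edge [0.5179 0.4188 0.0403]
232 carrier edge [0.5171 0.353  0.0398]
232 carrier edge [0.5167 0.3211 0.0396]
232 carrier edge [0.5159 0.2557 0.0392]
match upper [0.5385 0.4118 0.0522]
match upper [0.5377 0.401  0.0518]
match upper [0.5374 0.3929 0.0516]
spare upper [0.5376 0.3003 0.0517]
spare upper [0.531  0.2898 0.0479]
spare upper [0.5299 0.2734 0.0473]
ear tip [0.5489 0.3646 0.0582]
pred plate middle top [0.5181 0.     0.0404] upper edge x [0.5372 0.     0.0514] fin top [0.5011 0.     0.0699]
```

View pics/rs.png

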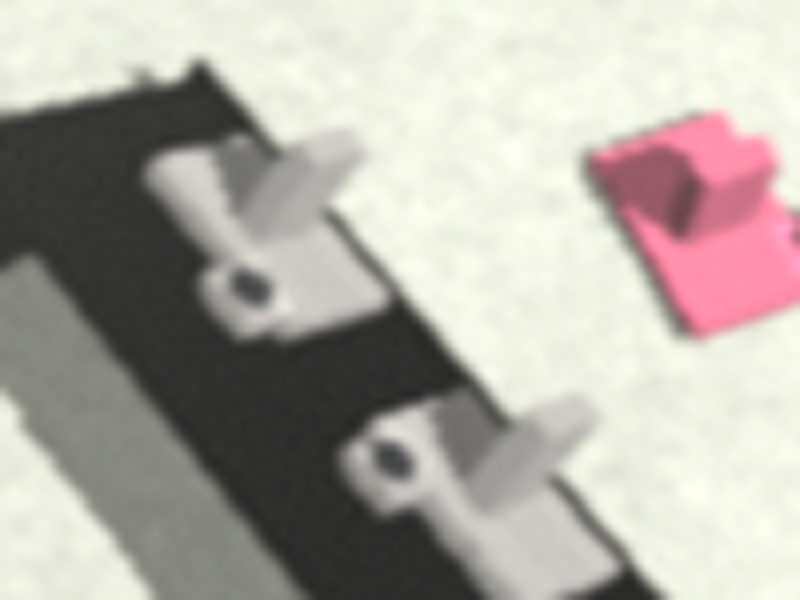

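The scene crop shows the match at lower right, with its fin top at about (366,266), and the spare at upper left with its fin top at about (339,233). The pink decoy is separate. Next I'll plan the approach to the matching carrier, crossing above the scope height.

```bash
cat >> h.py <<'E'
from scipy.spatial.transform import Rotation as Ro
def down(yaw): # tool down, tool x at world yaw (deg)
    return Ro.from_euler('z',yaw,degrees=True)*Ro.from_euler('x',180,degrees=True)
def cur():
    s=state(); q=np.array(s['tool_rot']); return s['position'],Ro.from_quat(q[[1,2,3,0]]),s
def rel(p,R,p0=None,R0=None):
    if p0 is None: p0,R0,_=cur()
    d=R0.inv().apply(np.array(p)-p0)*1000; r=(R0.inv()*R).as_rotvec(degrees=True)
    print('d',d.round(1),'|%.0f|'%np.linalg.norm(d),'r',r.round(1),'|%.0f|'%np.linalg.norm(r))
th=-3.2
def frame(th=th):
    Rz=Ro.from_euler('z',th,degrees=True); u=Rz.apply([np.cos(np.pi/6),0,.5]); n=Rz.apply([-.5,0,np.cos(np.pi/6)])
    return u,n,Ro.from_matrix(np.column_stack([-u,np.cross(n,u),-n]))
E
python3 - <<'E'
from m import *
u,n,Rp=frame(); M=np.array([.5205,.3858,.0405])
for nm,P in(('fintop',M+n*.034),('disc',M+u*.027+n*.003-np.cross(u,n)*-1*.0-np.cross(n,u)*.018)):
    print(nm,P.round(4),'scene',proj(S,P).round(1),'top',proj(T,P).round(1))
g=M+n*.027
a=(np.array([.30,-.35,.42]),down(68)); b=(np.array([.42,0,.42]),down(122)); c=(M+n*.15,Rp); d=(g,Rp)
rel(*a); rel(b[0],b[1],*a); rel(c[0],c[1],*b); rel(d[0],d[1],*c); print(c[0],d[0])
E
```

```text
fintop [0.5035 0.3867 0.0699] scene [362.4 266.5] top [193.  237.4]
disc [0.5413 0.3666 0.0566] scene [341.6 272.2] top [201.4 223.2]
d [ 207.5 -213.2 -192.9] |355| r [ -0.1  -0.  -54.1] |54|
d [369.5 -19.9  -0. ] |370| r [ -0.   0. -54.] |54|
d [317.2 228.4 249.6] |464| r [-14.3 -27.7 -53.5] |62|
d [ -0.   0. 123.] |123| r [0. 0. 0.] |0|
[0.44561694 0.38998661 0.17040381] [0.50702105 0.38655359 0.06388269]
```

Run:
```python
from m import *
def tri(a,b):
    o1,d1=ray(T,a);o2,d2=ray(S,b); A=np.column_stack([d1,-d2]); t=np.linalg.lstsq(A,o2-o1,rcond=None)[0]
    p,q=o1+d1*t[0],o2+d2*t[1]; return ((p+q)/2).round(4),round(np.linalg.norm(p-q)*1000,1)
def spot(c,x,y,r=4):
    im,o=up(c,x-r,y-r,2*r+1,2*r+1); im=cv2.GaussianBlur(im,(0,0),4).astype(float); 
    cy,cx=np.unravel_index(im[12:-12,12:-12].argmin(),im[12:-12,12:-12].shape); w=np.zeros_like(im); 
    w=np.clip(85-im,0,None); yy,xx=np.mgrid[:im.shape[0],:im.shape[1]]; w*=np.hypot(yy-cy-12,xx-cx-12)<16
    return (np.array([(w*xx).sum(),(w*yy).sum()])/w.sum()+.5)/U-.5+np.array(o)
for nm,a,b in(('match',(201,225),(344,272)),('spare',(225,226),(326,250))):
    pa,pb=spot(T,*a),spot(S,*b); print(nm,pa.round(2),pb.round(2),tri(pa,pb))
```

```text
match [201.54 224.65] [343.28 271.89] (array([0.5371, 0.367 , 0.0535]), np.float64(1.0))
spare [224.76 225.75] [325.55 250.4 ] (array([0.5331, 0.3043, 0.0519]), np.float64(1.9))
```

Emit:
play_rows(plan=[{"dz": -190,"dx": 40,"dy": -40},{"dz": -190,"dx": 60,"dy": -60},{"dz": -190,"dx": 80,"dy": -80},{"dz": -190,"dx": 120,"dy": -120},{"dx": 207,"dy": -213,"dz": -193,"rz": -54},{"dx": 207,"dy": -213,"dz": -193,"rz": -54},{"dx": 207,"dy": -213,"dz": -193,"rz": -54},{"dx": 207,"dy": -213,"dz": -193,"rz": -54},{"dx": 207,"dy": -213,"dz": -193,"rz": -54},{"dx": 207,"dy": -213,"dz": -193,"rz": -54}])

```text
schema error: expected keys dx, dy, dz, rx, ry, rz
```

Emit:
play_rows(plan=[{"dx": 40,"dy": -40,"dz": -190,"rx": 0,"ry": 0,"rz": -5},{"dx": 60,"dy": -60,"dz": -190,"rx": 0,"ry": 0,"rz": -12},{"dx": 80,"dy": -80,"dz": -190,"rx": 0,"ry": 0,"rz": -19},{"dx": 120,"dy": -120,"dz": -190,"rx": 0,"ry": 0,"rz": -26},{"dx": 207,"dy": -213,"dz": -193,"rx": 0,"ry": 0,"rz": -33},{"dx": 207,"dy": -213,"dz": -193,"rx": 0,"ry": 0,"rz": -40},{"dx": 207,"dy": -213,"dz": -193,"rx": 0,"ry": 0,"rz": -47},{"dx": 207,"dy": -213,"dz": -193,"rx": 0,"ry": 0,"rz": -54},{"dx": 207,"dy": -213,"dz": -193,"rx": 0,"ry": 0,"rz": -54},{"dx": 207,"dy": -213,"dz": -193,"rx": 0,"ry": 0,"rz": -54}])

```text
t: 0.93
position: [0.3031, -0.3455, 0.4226]
tool_rot: [0.001, 0.828, 0.561, 0.0]
wrist_force: [0.8, -0.0, -0.4]
grip_width: 0.999
gripper_force: 0.0
```

Emit:
play_rows(plan=[{"dx": 40,"dy": -2,"dz": 0,"rx": 0,"ry": 0,"rz": -6},{"dx": 80,"dy": -4,"dz": 0,"rx": 0,"ry": 0,"rz": -12},{"dx": 120,"dy": -6,"dz": 0,"rx": 0,"ry": 0,"rz": -18},{"dx": 160,"dy": -8,"dz": 0,"rx": 0,"ry": 0,"rz": -24},{"dx": 200,"dy": -10,"dz": 0,"rx": 0,"ry": 0,"rz": -30},{"dx": 240,"dy": -12,"dz": 0,"rx": 0,"ry": 0,"rz": -36},{"dx": 280,"dy": -15,"dz": 0,"rx": 0,"ry": 0,"rz": -42},{"dx": 320,"dy": -18,"dz": 0,"rx": 0,"ry": 0,"rz": -48},{"dx": 360,"dy": -20,"dz": 0,"rx": 0,"ry": 0,"rz": -54},{"dx": 370,"dy": -20,"dz": 0,"rx": 0,"ry": 0,"rz": -54}])

```text
t: 1.77
position: [0.4212, 0.0054, 0.4207]
tool_rot: [0.0, 0.48, 0.877, 0.0]
wrist_force: [0.4, -0.0, 0.0]
grip_width: 1.002
gripper_force: 0.0
```

Run:
```python
from h import *
u,n,Rp=frame(-3.5); M=np.array([.5165,.386,.0378]); p,R,s=cur()
print(s['t'],p,R.as_matrix()[:,0].round(3),s['joint_pos'].round(2)); rel(M+n*.13,Rp)
```

```text
1.7667 [0.42119473 0.00536339 0.42067745] [-0.539  0.842 -0.   ] [ 0.72 -0.1  -0.73  1.76 -0.06  1.45  0.57]
d [307.7 232.6 270.4] |471| r [-14.1 -27.7 -52.6] |61|
```

Emit:
play_rows(plan=[{"dx": 31,"dy": 23,"dz": 15,"rx": -1.4,"ry": -2.8,"rz": -5.3},{"dx": 62,"dy": 46,"dz": 30,"rx": -2.8,"ry": -5.5,"rz": -10.5},{"dx": 92,"dy": 70,"dz": 45,"rx": -4.2,"ry": -8.3,"rz": -15.8},{"dx": 123,"dy": 93,"dz": 60,"rx": -5.6,"ry": -11.1,"rz": -21},{"dx": 154,"dy": 116,"dz": 80,"rx": -7,"ry": -13.9,"rz": -26.3},{"dx": 185,"dy": 140,"dz": 100,"rx": -8.5,"ry": -16.6,"rz": -31.6},{"dx": 215,"dy": 163,"dz": 125,"rx": -9.9,"ry": -19.4,"rz": -36.8},{"dx": 246,"dy": 186,"dz": 150,"rx": -11.3,"ry": -22.2,"rz": -42.1},{"dx": 277,"dy": 209,"dz": 170,"rx": -12.7,"ry": -24.9,"rz": -47.3},{"dx": 300,"dy": 226,"dz": 185,"rx": -14.1,"ry": -27.7,"rz": -52.6}], gripper=0.5)

```text
t: 2.6
position: [0.4524, 0.3462, 0.2496]
tool_rot: [0.252, 0.047, 0.966, -0.009]
wrist_force: [1.6, -0.9, 1.3]
grip_width: 0.503
gripper_force: 0.0
```

Run:
```python
from h import *
u,n,Rp=frame(-3.5); M=np.array([.5165,.386,.0378]); p,R,s=cur()
print(s['t'],p,s['grip_width']); rel(M+n*.075,Rp)
```

```text
2.6 [0.45237724 0.34621506 0.24964305] 0.5031545973024797
d [ 52.3  43.6 139.4] |155| r [-0.7 -0.7 -1.9] |2|
```

Emit:
play_rows(plan=[{"dx": 14,"dy": 12,"dz": 30,"rx": 0,"ry": 0,"rz": 0},{"dx": 28,"dy": 24,"dz": 60,"rx": 0,"ry": 0,"rz": 0},{"dx": 40,"dy": 34,"dz": 90,"rx": 0,"ry": 0,"rz": 0},{"dx": 48,"dy": 38,"dz": 115,"rx": 0,"ry": 0,"rz": 0},{"dx": 48,"dy": 38,"dz": 130,"rx": 0,"ry": 0,"rz": 0},{"dx": 48,"dy": 38,"dz": 130,"rx": 0,"ry": 0,"rz": 0},{"dx": 48,"dy": 38,"dz": 130,"rx": 0,"ry": 0,"rz": 0}])

```text
t: 3.18
position: [0.4775, 0.3809, 0.1141]
tool_rot: [0.251, 0.05, 0.967, -0.01]
wrist_force: [-0.2, -0.7, 0.8]
grip_width: 0.5
gripper_force: 0.0
```

Run:
```python
from h import *
u,n,Rp=frame(-3.5); M=np.array([.5165,.386,.0378]); p,R,s=cur()
print(s['t'],p,R.as_matrix().round(3)); rel(M+n*.028,Rp)
a=cam('scene','s1')['pixels'];b=cam('top','t1')['pixels']
f=lambda i,x,y:cv2.resize(i[y:y+75,x:x+50],(400,600),interpolation=cv2.INTER_CUBIC)
cv2.imwrite('pics/n1.png',np.clip(np.hstack([f(a,330,215),f(b,170,195)])*1.6,0,255).astype(np.uint8))
```

```text
3.1833 [0.47749638 0.38094782 0.11405983] [[-0.869  0.101  0.484]
 [ 0.091  0.995 -0.044]
 [-0.486  0.006 -0.874]]
d [ 4.1  8.1 57.3] |58| r [-0.9 -0.9 -2.1] |2|
```

View pics/n1.png

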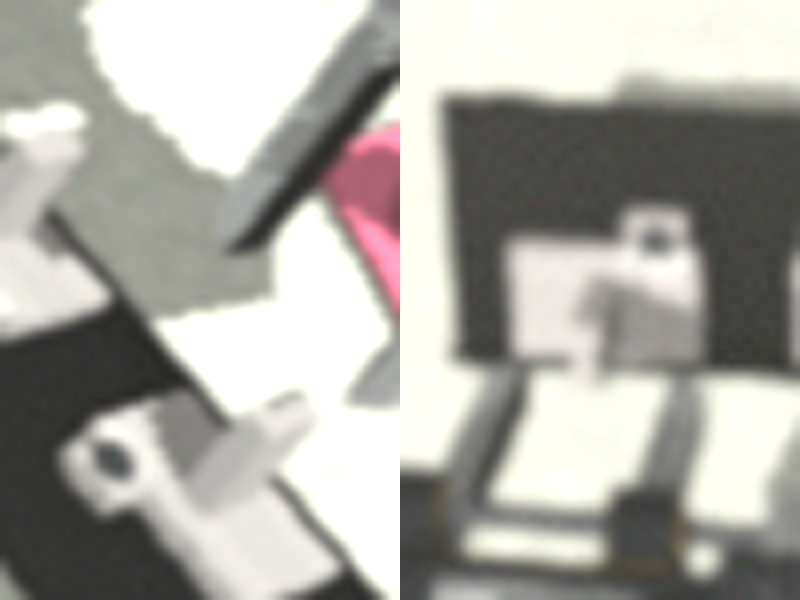

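The fingers straddle the fin, and the measured offset (dy +8) agrees with the picture. Descend and grip.

Emit:
play_rows(plan=[{"dx": 4,"dy": 8,"dz": 0,"rx": -0.9,"ry": -0.9,"rz": -2},{"dx": 4,"dy": 8,"dz": 15,"rx": -0.9,"ry": -0.9,"rz": -2},{"dx": 4,"dy": 8,"dz": 30,"rx": -0.9,"ry": -0.9,"rz": -2},{"dx": 4,"dy": 8,"dz": 43,"rx": -0.9,"ry": -0.9,"rz": -2},{"dx": 4,"dy": 8,"dz": 52,"rx": -0.9,"ry": -0.9,"rz": -2},{"dx": 4,"dy": 8,"dz": 57,"rx": -0.9,"ry": -0.9,"rz": -2},{"dx": 4,"dy": 8,"dz": 57,"rx": -0.9,"ry": -0.9,"rz": -2},{"dx": 4,"dy": 8,"dz": 57,"rx": -0.9,"ry": -0.9,"rz": -2}])

```text
t: 3.95
position: [0.5028, 0.3871, 0.0635]
tool_rot: [0.26, 0.031, 0.965, -0.007]
wrist_force: [0.5, -0.4, -0.2]
grip_width: 0.5
gripper_force: 0.0
```

Emit:
play_rows(plan=[{"dx": 0,"dy": 0,"dz": 0,"rx": 0,"ry": 0,"rz": 0},{"dx": 0,"dy": 0,"dz": 0,"rx": 0,"ry": 0,"rz": 0},{"dx": 0,"dy": 0,"dz": 0,"rx": 0,"ry": 0,"rz": 0},{"dx": 0,"dy": 0,"dz": 0,"rx": 0,"ry": 0,"rz": 0},{"dx": 0,"dy": 0,"dz": 0,"rx": 0,"ry": 0,"rz": 0},{"dx": 0,"dy": 0,"dz": 0,"rx": 0,"ry": 0,"rz": 0}], gripper=0)

```text
t: 4.45
position: [0.5028, 0.3869, 0.0629]
tool_rot: [0.259, 0.031, 0.965, -0.007]
wrist_force: [-0.2, 1.9, 0.2]
grip_width: 0.11
gripper_force: 0.6
```

Emit:
play_rows(plan=[{"dx": 0,"dy": 0,"dz": 0,"rx": 0,"ry": 0,"rz": 0},{"dx": 0,"dy": 0,"dz": 0,"rx": 0,"ry": 0,"rz": 0},{"dx": 0,"dy": 0,"dz": 0,"rx": 0,"ry": 0,"rz": 0},{"dx": 0,"dy": 0,"dz": 0,"rx": 0,"ry": 0,"rz": 0}])

```text
t: 4.78
position: [0.5029, 0.387, 0.0629]
tool_rot: [0.26, 0.031, 0.965, -0.007]
wrist_force: [-1.8, 0.3, 3.2]
grip_width: 0.104
gripper_force: 30.0
```

Run:
```python
from h import *
p,R,s=cur(); u,n,_=frame(-3.5); print(s['gripper_force'],s['grip_width'],s['wrist_force'])
a=p+n*.15; print(a)
b=np.array([.47,.2,.24]); c=np.array([.5265,-.0195,.20])
rel(a,R); rel(b,down(130),a,R); rel(c,down(90),b,down(130))
```

```text
29.99977022409439 0.10361968583894936 [-1.7539847   0.33934416  3.23916565]
[0.42799187 0.39153069 0.19275826]
d [  -0.2    0.2 -150. ] |150| r [0. 0. 0.] |0|
d [ -70.6 -188.4  -14.3] |202| r [12.3 28.4 45.3] |55|
d [-204.5  -97.8   40. ] |230| r [ 0. -0. 40.] |40|
```

Emit:
play_rows(plan=[{"dx": 0,"dy": 0,"dz": -8,"rx": 0,"ry": 0,"rz": 0},{"dx": 0,"dy": 0,"dz": -22,"rx": 0,"ry": 0,"rz": 0},{"dx": 0,"dy": 0,"dz": -45,"rx": 0,"ry": 0,"rz": 0},{"dx": 0,"dy": 0,"dz": -75,"rx": 0,"ry": 0,"rz": 0},{"dx": 0,"dy": 0,"dz": -105,"rx": 0,"ry": 0,"rz": 0},{"dx": 0,"dy": 0,"dz": -130,"rx": 0,"ry": 0,"rz": 0},{"dx": 0,"dy": 0,"dz": -145,"rx": 0,"ry": 0,"rz": 0},{"dx": 0,"dy": 0,"dz": -150,"rx": 0,"ry": 0,"rz": 0}])

```text
t: 5.45
position: [0.4267, 0.3921, 0.1949]
tool_rot: [0.26, 0.03, 0.965, -0.006]
wrist_force: [0.4, 0.1, -0.9]
grip_width: 0.102
gripper_force: 30.0
```

Emit:
play_rows(plan=[{"dx": -4,"dy": -12,"dz": -1,"rx": 0.8,"ry": 2,"rz": 3},{"dx": -14,"dy": -38,"dz": -3,"rx": 2.4,"ry": 5.6,"rz": 9},{"dx": -24,"dy": -64,"dz": -5,"rx": 4,"ry": 9,"rz": 15},{"dx": -34,"dy": -90,"dz": -7,"rx": 5.6,"ry": 13,"rz": 21},{"dx": -44,"dy": -116,"dz": -9,"rx": 7.2,"ry": 17,"rz": 27},{"dx": -54,"dy": -142,"dz": -11,"rx": 8.8,"ry": 20.5,"rz": 33},{"dx": -62,"dy": -165,"dz": -13,"rx": 10.4,"ry": 24.2,"rz": 38.5},{"dx": -68,"dy": -180,"dz": -14,"rx": 11.6,"ry": 27,"rz": 43},{"dx": -71,"dy": -188,"dz": -14,"rx": 12.3,"ry": 28.4,"rz": 45.3},{"dx": -71,"dy": -188,"dz": -14,"rx": 12.3,"ry": 28.4,"rz": 45.3}])

```text
t: 6.28
position: [0.4717, 0.1975, 0.2392]
tool_rot: [-0.001, 0.426, 0.905, -0.0]
wrist_force: [0.9, 0.1, -0.4]
grip_width: 0.105
gripper_force: 30.0
```

Run:
```python
from h import *
p,R,s=cur(); print(s['t'],p,s['gripper_force'],s['grip_width'],s['joint_pos'].round(2))
rel(np.array([.5265,-.0195,.19]),down(90))
```

```text
6.2833 [0.47169397 0.19747649 0.23921125] 29.99958246946335 0.1047613993187113 [ 0.45  0.39 -1.11  1.85  0.38  1.14 -0.11]
d [-202.2  -96.    48.9] |229| r [-0.1 -0.1 39.6] |40|
```

Emit:
play_rows(plan=[{"dx": -12,"dy": -6,"dz": 2,"rx": 0,"ry": 0,"rz": 3},{"dx": -36,"dy": -17,"dz": 8,"rx": 0,"ry": 0,"rz": 8},{"dx": -62,"dy": -29,"dz": 14,"rx": 0,"ry": 0,"rz": 13},{"dx": -90,"dy": -43,"dz": 20,"rx": 0,"ry": 0,"rz": 18},{"dx": -118,"dy": -56,"dz": 26,"rx": 0,"ry": 0,"rz": 23},{"dx": -146,"dy": -69,"dz": 32,"rx": 0,"ry": 0,"rz": 28},{"dx": -172,"dy": -82,"dz": 38,"rx": 0,"ry": 0,"rz": 33},{"dx": -192,"dy": -91,"dz": 44,"rx": 0,"ry": 0,"rz": 37},{"dx": -202,"dy": -96,"dz": 49,"rx": 0,"ry": 0,"rz": 39.5},{"dx": -202,"dy": -96,"dz": 49,"rx": 0,"ry": 0,"rz": 39.5}])

```text
t: 7.12
position: [0.5261, -0.0178, 0.1893]
tool_rot: [-0.001, 0.705, 0.709, -0.001]
wrist_force: [0.2, 0.2, -1.8]
grip_width: 0.108
gripper_force: 30.0
```

Run:
```python
from h import *
import pickle
p,R,s=cur(); print(s['t'],p,s['grip_width'],s['joint_pos'].round(2),s['dq'].round(2)); rel(np.array([.5265,-.0195,.19]),down(90))
c={n:cam(n,n+'2') for n in('scene','top')}; pickle.dump(c,open('c2.pkl','wb')); 
f=lambda i,x,y:cv2.resize(i[y:y+75,x:x+50],(400,600),interpolation=cv2.INTER_CUBIC)
cv2.imwrite('pics/n2.png',np.clip(np.hstack([f(c['scene']['pixels'],225,110),f(c['top']['pixels'],325,190)])*1.5,0,255).astype(np.uint8))
```

```text
7.1167 [ 0.52606489 -0.01775233  0.18928932] 0.10797545191509127 [ 0.68  0.41 -0.87  1.87  0.36  1.03 -0.34] [-0.02 -0.02 -0.06 -0.   -0.02  0.02  0.05]
d [-1.7  0.4 -0.7] |2| r [-0.1  0.   0.3] |0|
```

View pics/n2.png

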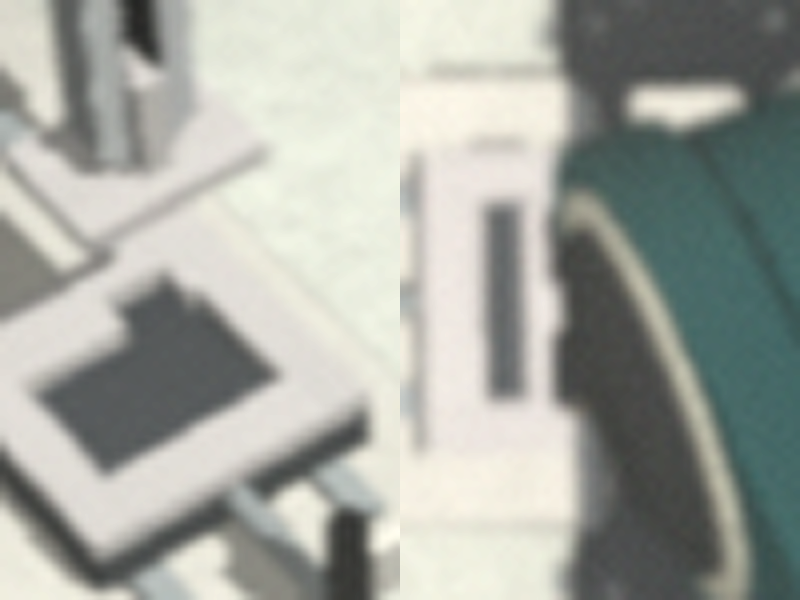

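The scene crop shows the carrier held level above the pocket, with plate corners at about (258,128) and (237,139); the top view is blocked by the arm. I'll measure how it sits in the hand.

Run:
```python
from m import *
c2=pickle.load(open('c2.pkl','rb')); S2=c2['scene']
from scipy.optimize import least_squares
# disc in tool frame at the grasp
q=np.array([.26,.031,.965,-.007]); R0=Ro.from_quat(q[[1,2,3,0]]); d=R0.inv().apply(np.array([.5371,.367,.0535])-[.5029,.387,.0629])*1000
print('disc in tool',d.round(1),'-> y_c of TCP',27+d[0],'x_c of TCP',18+d[1],'TCP above plate top',d[2]+3)
# edge lines in scene: +Y edge and -X edge of plate top
im,o=up(S2,232,120,32,26); np.save('e.npy',im)
k=lambda x,y:(225+x/8-.44,110+y/8-.44)
e1=np.array([edge(S2,k(x-18,y-30),k(x+18,y+30)) for x,y in((130,222),(160,206),(190,190),(220,175),(245,162))])
e2=np.array([edge(S2,k(x-22,y+22),k(x+22,y-22)) for x,y in((225,105),(238,118),(250,130))])
l=np.array([edge(S2,k(x-25,y+25),k(x+25,y-25)) for x,y in((40,190),(60,208),(75,222))])
print(e1.round(1).tolist(),e2.round(1).tolist(),l.round(1).tolist())
p=np.array([.52606,-.01775,.18929])
for h in(.026,.028,.030):
    z=p[2]-h; print(h,'+Y edge y',[onz(S2,e,z)[1].round(4) for e in e1],'-X edge x',[onz(S2,e,z)[0].round(4) for e in e2],'+X edge',[onz(S2,e,z)[0].round(4) for e in l])
print('expect x edges',p[0]-.032,p[0]+.032,' y edge if centred',p[1]+.022)
```

```text
disc in tool [-25.9 -17.8  25.9] -> y_c of TCP 1.0881395430245853 x_c of TCP 0.18690083863835127 TCP above plate top 28.87023358854212
[[240.9, 137.5], [244.8, 135.7], [248.6, 133.9], [252.5, 132.1], [255.7, 130.7]] [[253.1, 122.2], [254.7, 123.9], [256.1, 125.6]] [[228.9, 134.0], [231.1, 136.5], [232.9, 138.3]]
0.026 +Y edge y [np.float64(0.007), np.float64(0.0076), np.float64(0.0082), np.float64(0.0089), np.float64(0.0098)] -X edge x [np.float64(0.4933), np.float64(0.4936), np.float64(0.4942)] +X edge [np.float64(0.5596), np.float64(0.56), np.float64(0.5597)]
0.028 +Y edge y [np.float64(0.0053), np.float64(0.006), np.float64(0.0065), np.float64(0.0073), np.float64(0.0081)] -X edge x [np.float64(0.4922), np.float64(0.4924), np.float64(0.4931)] +X edge [np.float64(0.5587), np.float64(0.559), np.float64(0.5588)]
0.03 +Y edge y [np.float64(0.0037), np.float64(0.0043), np.float64(0.0049), np.float64(0.0056), np.float64(0.0065)] -X edge x [np.float64(0.4911), np.float64(0.4913), np.float64(0.492)] +X edge [np.float64(0.5578), np.float64(0.5581), np.float64(0.5579)]
expect x edges 0.49405999999999994 0.55806  y edge if centred 0.00425
```

Emit:
play_rows(plan=[{"dx": -4.5,"dy": 0,"dz": 10,"rx": 0,"ry": 0,"rz": 0},{"dx": -4.5,"dy": 0,"dz": 30,"rx": 0,"ry": 0,"rz": 0.3},{"dx": -4.5,"dy": 0,"dz": 50,"rx": 0,"ry": 0,"rz": 0.3},{"dx": -4.5,"dy": 0,"dz": 70,"rx": 0,"ry": 0,"rz": 0.3},{"dx": -4.5,"dy": 0,"dz": 82,"rx": 0,"ry": 0,"rz": 0.3},{"dx": -4.5,"dy": 0,"dz": 86,"rx": 0,"ry": 0,"rz": 0.3},{"dx": -4.5,"dy": 0,"dz": 86,"rx": 0,"ry": 0,"rz": 0.3},{"dx": -4.5,"dy": 0,"dz": 86,"rx": 0,"ry": 0,"rz": 0.3}])

```text
t: 7.88
position: [0.5268, -0.0203, 0.1052]
tool_rot: [-0.0, 0.706, 0.709, 0.0]
wrist_force: [0.2, 0.5, -0.7]
grip_width: 0.108
gripper_force: 30.0
```

Run:
```python
from h import *
import pickle
p,R,s=cur(); print(s['t'],p,R.as_matrix().round(3).tolist(),s['wrist_force'].round(1)); rel(np.array([.5258,-.0223,.103]),down(90))
c={n:cam(n,n+'3') for n in('scene','top')}; pickle.dump(c,open('c3.pkl','wb')); 
f=lambda i,x,y:cv2.resize(i[y:y+60,x:x+80],(800,600),interpolation=cv2.INTER_CUBIC)
cv2.imwrite('pics/n3.png',np.clip(f(c['scene']['pixels'],210,122)*1.5,0,255).astype(np.uint8))
```

```text
7.8833 [ 0.52681336 -0.0203189   0.10523382] [[-0.004, 1.0, 0.0], [1.0, 0.004, 0.001], [0.001, 0.0, -1.0]] [ 0.2  0.5 -0.7]
d [-2.  -1.   2.2] |3| r [ 0.  -0.   0.2] |0|
```

View pics/n3.png

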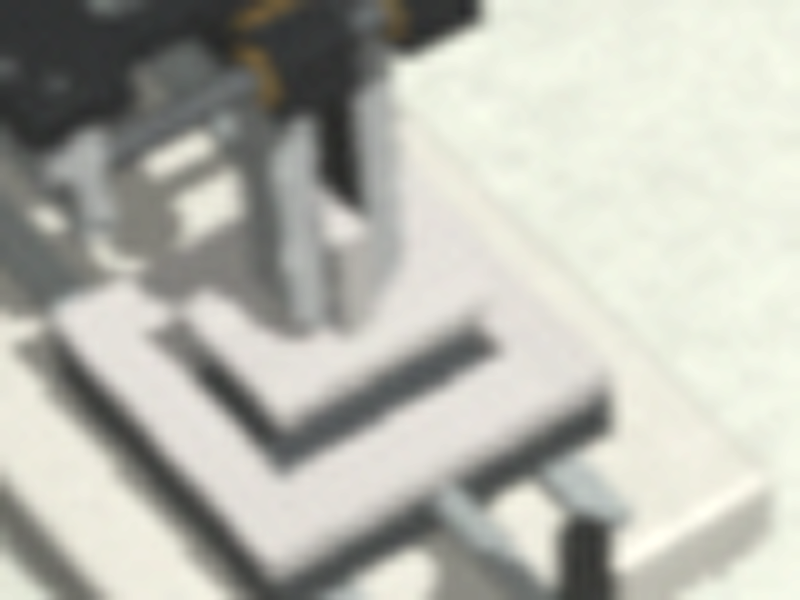

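The scene crop shows the carrier (corner at about (290,425) in the crop) hovering over the pocket. The dark gaps along the +Y and +X sides run parallel to its edges. I'll measure those gaps in this one view.

Run:
```python
from m import *
c=pickle.load(open('c3.pkl','rb'))['scene']; g=cv2.cvtColor(c['pixels'],cv2.COLOR_BGR2GRAY).astype(np.float32)
k=lambda x,y:np.array((210+x/10-.45,122+y/10-.45))
def prof(a,b,zc,zr,i):
    a,b=k(*a),k(*b);n=25;t=np.linspace(0,1,n);p=(a+(b-a)*t[:,None]).astype(np.float32)
    v=cv2.remap(g,p[None,:,0],p[None,:,1],cv2.INTER_CUBIC).ravel(); d=np.diff(v); m=v.argmin()
    hi1,hi2=v[:m].max(),v[m:].max(); lo=v[m]
    j1=[j for j in range(m) if v[j]>(hi1+lo)/2][-1]; j2=[j for j in range(m,n) if v[j]>(hi2+lo)/2][0]
    # linear interpolation
    s1=j1+(v[j1]-(hi1+lo)/2)/(v[j1]-v[j1+1]); s2=j2-(v[j2]-(hi2+lo)/2)/(v[j2]-v[j2-1])
    P1=a+(b-a)*s1/(n-1);P2=a+(b-a)*s2/(n-1)
    print('carrier@%.3f'%zc,(onz(c,P1,zc)*1000).round(1)[:2],'rim',(onz(c,P2,zr)*1000).round(1)[:2], v.round().astype(int).tolist())
for x,y in((330,425),(380,398),(430,372)): prof((x-30,y-55),(x+30,y+55),.0763,.06,1)
for x,y in((205,370),(230,400),(250,420)): prof((x+50,y-45),(x-50,y+45),.0763,.06,0)
```

```text
carrier@0.076 [547.    3.4] rim [542.8   4.3] [150, 150, 151, 151, 149, 145, 133, 119, 99, 82, 67, 62, 60, 60, 69, 87, 109, 134, 146, 151, 150, 149, 150, 150, 149]
carrier@0.076 [532.1   3. ] rim [527.7   3.8] [144, 152, 152, 150, 147, 137, 126, 110, 96, 81, 67, 62, 60, 63, 78, 97, 123, 138, 148, 151, 149, 149, 150, 151, 151]
carrier@0.076 [517.4   3.3] rim [512.9   4.5] [152, 153, 151, 149, 144, 137, 124, 108, 91, 74, 65, 59, 58, 62, 72, 95, 120, 141, 151, 151, 151, 151, 151, 152, 152]
carrier@0.076 [558.  -24.3] rim [560.4 -34.6] [122, 139, 145, 148, 149, 148, 145, 136, 114, 92, 69, 55, 53, 64, 85, 112, 135, 148, 151, 151, 151, 151, 151, 149, 146]
carrier@0.076 [557.8 -12.7] rim [559.9 -22.9] [149, 150, 149, 148, 148, 147, 141, 126, 102, 74, 55, 44, 45, 65, 98, 122, 144, 151, 151, 150, 149, 149, 150, 150, 149]
carrier@0.076 [558.   -4.3] rim [559.8 -14.4] [150, 151, 151, 152, 152, 152, 146, 134, 113, 85, 64, 49, 46, 61, 93, 118, 142, 149, 149, 149, 150, 150, 149, 149, 149]
```

Emit:
play_rows(plan=[{"dx": -1,"dy": 0,"dz": 0,"rx": 0,"ry": 0,"rz": 0.2},{"dx": -1,"dy": 0,"dz": 2,"rx": 0,"ry": 0,"rz": 0.2},{"dx": -1,"dy": 0,"dz": 4,"rx": 0,"ry": 0,"rz": 0.2},{"dx": -1,"dy": 0,"dz": 5,"rx": 0,"ry": 0,"rz": 0.2},{"dx": -1,"dy": 0,"dz": 5,"rx": 0,"ry": 0,"rz": 0.2}])

```text
t: 8.4
position: [0.5264, -0.0219, 0.0994]
tool_rot: [-0.001, 0.707, 0.707, -0.0]
wrist_force: [0.1, -0.1, -0.4]
grip_width: 0.104
gripper_force: 30.0
```

Emit:
play_rows(plan=[{"dx": 0.5,"dy": 0.4,"dz": 0,"rx": 0,"ry": 0,"rz": 0},{"dx": 0.5,"dy": 0.4,"dz": 2,"rx": 0,"ry": 0,"rz": 0},{"dx": 0.5,"dy": 0.4,"dz": 4,"rx": 0,"ry": 0,"rz": 0},{"dx": 0.5,"dy": 0.4,"dz": 6,"rx": 0,"ry": 0,"rz": 0},{"dx": 0.5,"dy": 0.4,"dz": 6,"rx": 0,"ry": 0,"rz": 0}])

```text
t: 8.82
position: [0.5266, -0.0213, 0.0931]
tool_rot: [-0.001, 0.707, 0.707, -0.0]
wrist_force: [0.1, 0.4, -1.1]
grip_width: 0.106
gripper_force: 30.0
```

Emit:
play_rows(plan=[{"dx": 0,"dy": 0,"dz": 1,"rx": 0,"ry": 0,"rz": 0},{"dx": 0,"dy": 0,"dz": 2,"rx": 0,"ry": 0,"rz": 0},{"dx": 0,"dy": 0,"dz": 3,"rx": 0,"ry": 0,"rz": 0},{"dx": 0,"dy": 0,"dz": 3,"rx": 0,"ry": 0,"rz": 0}])

```text
t: 9.15
position: [0.5268, -0.0213, 0.0904]
tool_rot: [-0.001, 0.707, 0.707, -0.0]
wrist_force: [-0.1, 0.1, 0.0]
grip_width: 0.103
gripper_force: 30.0
```

Emit:
play_rows(plan=[{"dx": 0,"dy": 0,"dz": 0.7,"rx": 0,"ry": 0,"rz": 0},{"dx": 0,"dy": 0,"dz": 1.4,"rx": 0,"ry": 0,"rz": 0},{"dx": 0,"dy": 0,"dz": 1.4,"rx": 0,"ry": 0,"rz": 0}])

```text
t: 9.4
position: [0.5269, -0.0213, 0.0891]
tool_rot: [-0.0, 0.707, 0.707, -0.0]
wrist_force: [0.4, -0.4, -0.3]
grip_width: 0.1
gripper_force: 30.0
```

Emit:
play_rows(plan=[{"dx": 0,"dy": 0,"dz": 0.6,"rx": 0,"ry": 0,"rz": 0},{"dx": 0,"dy": 0,"dz": 1.2,"rx": 0,"ry": 0,"rz": 0},{"dx": 0,"dy": 0,"dz": 1.2,"rx": 0,"ry": 0,"rz": 0}])

```text
t: 9.65
position: [0.5268, -0.0213, 0.0879]
tool_rot: [-0.0, 0.707, 0.707, -0.0]
wrist_force: [-1.0, -0.7, -0.8]
grip_width: 0.103
gripper_force: 30.0
```

Run:
```python
from h import *
p,R,s=cur(); print(p,s['wrist_force'].round(1),s['torque'].round(2))
a=cam('scene','s4')['pixels'];b=cam('top','t4')['pixels']
f=lambda i,x,y:cv2.resize(i[y:y+75,x:x+50],(400,600),interpolation=cv2.INTER_CUBIC)
cv2.imwrite('pics/n4.png',np.clip(np.hstack([f(a,220,112),f(b,315,190)])*1.5,0,255).astype(np.uint8))
```

```text
[ 0.52683773 -0.02131708  0.08790892] [-1.  -0.7 -0.8] [-0.03 -0.04 -0.01]
```

View pics/n4.png

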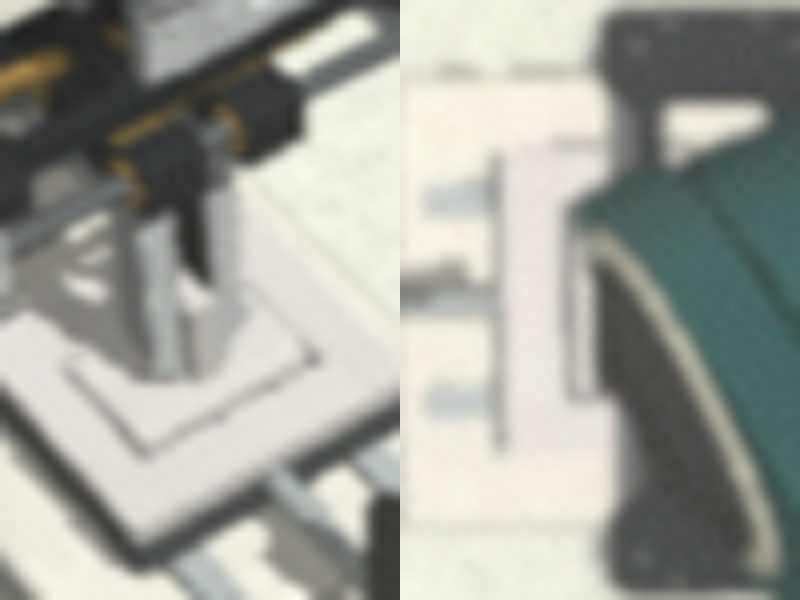

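The carrier is inside the pocket and nearly flush, with thin even gaps. I'll ease it down until it touches the floor.

Emit:
play_rows(plan=[{"dx": 0,"dy": 0,"dz": 0.5,"rx": 0,"ry": 0,"rz": 0},{"dx": 0,"dy": 0,"dz": 1,"rx": 0,"ry": 0,"rz": 0},{"dx": 0,"dy": 0,"dz": 1,"rx": 0,"ry": 0,"rz": 0}])

```text
t: 10.0
position: [0.5268, -0.0213, 0.0869]
tool_rot: [-0.0, 0.707, 0.707, -0.0]
wrist_force: [-0.2, 0.2, -0.6]
grip_width: 0.105
gripper_force: 30.0
```

Emit:
play_rows(plan=[{"dx": 0,"dy": 0,"dz": 0.5,"rx": 0,"ry": 0,"rz": 0},{"dx": 0,"dy": 0,"dz": 1,"rx": 0,"ry": 0,"rz": 0},{"dx": 0,"dy": 0,"dz": 1,"rx": 0,"ry": 0,"rz": 0}])

```text
t: 10.25
position: [0.5268, -0.0213, 0.0859]
tool_rot: [-0.0, 0.707, 0.707, -0.0]
wrist_force: [-0.6, -0.4, -0.4]
grip_width: 0.106
gripper_force: 30.0
```

Emit:
play_rows(plan=[{"dx": 0,"dy": 0,"dz": 0.5,"rx": 0,"ry": 0,"rz": 0},{"dx": 0,"dy": 0,"dz": 1,"rx": 0,"ry": 0,"rz": 0},{"dx": 0,"dy": 0,"dz": 1,"rx": 0,"ry": 0,"rz": 0}])

```text
t: 10.5
position: [0.5269, -0.0212, 0.0855]
tool_rot: [-0.0, 0.707, 0.707, -0.0]
wrist_force: [-4.4, -0.2, 12.3]
grip_width: 0.104
gripper_force: 30.0
```

Run:
```python
from h import *
p,R,s=cur(); print(p,s['wrist_force'].round(1),s['torque'].round(2))
```

```text
[ 0.52693244 -0.02124952  0.08546442] [-4.4 -0.2 12.3] [-0.23  1.   -0.  ]
```

Firm floor contact at 12 N. Release and rise.

Emit:
play_rows(plan=[{"dx": 0,"dy": 0,"dz": -1,"rx": 0,"ry": 0,"rz": 0},{"dx": 0,"dy": 0,"dz": -1,"rx": 0,"ry": 0,"rz": 0},{"dx": 0,"dy": 0,"dz": -1,"rx": 0,"ry": 0,"rz": 0},{"dx": 0,"dy": 0,"dz": -1,"rx": 0,"ry": 0,"rz": 0},{"dx": 0,"dy": 0,"dz": -1,"rx": 0,"ry": 0,"rz": 0}], gripper=0.5)

```text
t: 10.92
position: [0.5269, -0.0213, 0.0859]
tool_rot: [-0.0, 0.707, 0.707, 0.0]
wrist_force: [0.6, -0.7, 0.4]
grip_width: 0.425
gripper_force: 0.0
```

Emit:
play_rows(plan=[{"dx": 0,"dy": 0,"dz": -10,"rx": 0,"ry": 0,"rz": 0},{"dx": 0,"dy": 0,"dz": -25,"rx": 0,"ry": 0,"rz": 0},{"dx": 0,"dy": 0,"dz": -45,"rx": 0,"ry": 0,"rz": 0},{"dx": 0,"dy": 0,"dz": -65,"rx": 0,"ry": 0,"rz": 0},{"dx": 25,"dy": 0,"dz": -80,"rx": 0,"ry": 0,"rz": 0},{"dx": 55,"dy": 0,"dz": -80,"rx": 0,"ry": 0,"rz": 0},{"dx": 85,"dy": 0,"dz": -80,"rx": 0,"ry": 0,"rz": 0},{"dx": 105,"dy": 0,"dz": -80,"rx": 0,"ry": 0,"rz": 0},{"dx": 105,"dy": 0,"dz": -80,"rx": 0,"ry": 0,"rz": 0}])

```text
t: 11.67
position: [0.5266, 0.0882, 0.1673]
tool_rot: [-0.001, 0.705, 0.709, 0.001]
wrist_force: [-0.1, 0.4, -0.1]
grip_width: 0.5
gripper_force: 0.0
```

Run:
```python
from h import *
import pickle
p,R,s=cur(); print(s['t'],p,s['wrist_force'].round(1),s['grip_width'])
c={n:cam(n,n+'5') for n in('scene','top')}; pickle.dump(c,open('c5.pkl','wb')); 
f=lambda i,x,y:cv2.resize(i[y:y+75,x:x+50],(400,600),interpolation=cv2.INTER_CUBIC)
cv2.imwrite('pics/n5.png',np.clip(np.hstack([f(c['scene']['pixels'],225,120),f(c['top']['pixels'],325,190)])*1.5,0,255).astype(np.uint8))
```

```text
11.6667 [0.52656483 0.08817522 0.16727214] [-0.1  0.4 -0.1] 0.49998433476506304
```

View pics/n5.png

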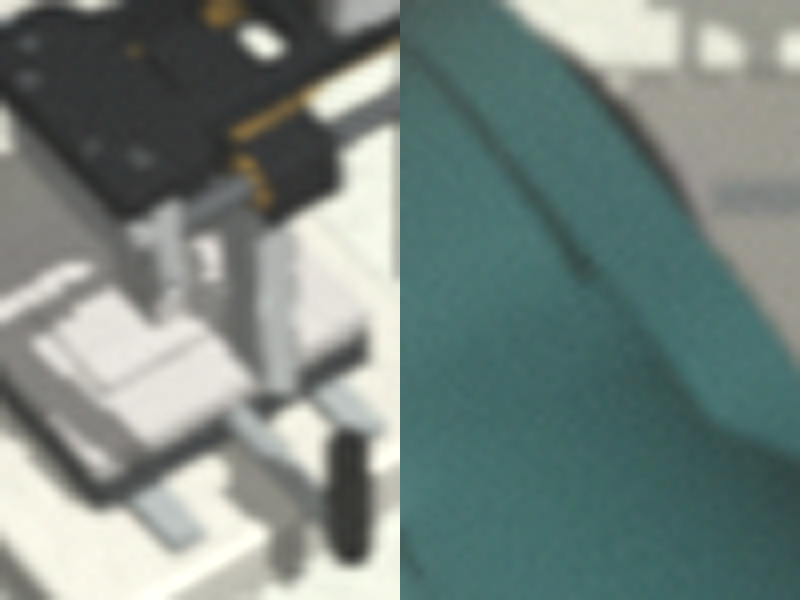

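The carrier lies in the pocket with a thin dark gap line and no visible step. I'll confirm the depth by touching the fin top with shut fingers; it should be at z 0.094, which puts the TCP at about 0.116.

Emit:
play_rows(plan=[{"dx": -30,"dy": 0,"dz": 0,"rx": 0,"ry": 0,"rz": 0},{"dx": -65,"dy": 0,"dz": 0,"rx": 0,"ry": 0,"rz": 0},{"dx": -95,"dy": 0,"dz": 0,"rx": 0,"ry": 0,"rz": 0},{"dx": -107,"dy": 0,"dz": 10,"rx": 0,"ry": 0,"rz": 0},{"dx": -107,"dy": 0,"dz": 26,"rx": 0,"ry": 0,"rz": 0},{"dx": -107,"dy": 0,"dz": 38,"rx": 0,"ry": 0,"rz": 0},{"dx": -107,"dy": 0,"dz": 45,"rx": 0,"ry": 0,"rz": 0},{"dx": -107,"dy": 0,"dz": 45,"rx": 0,"ry": 0,"rz": 0},{"dx": -107,"dy": 0,"dz": 45,"rx": 0,"ry": 0,"rz": 0}], gripper=0)

```text
t: 12.52
position: [0.5269, -0.0227, 0.1211]
tool_rot: [-0.001, 0.707, 0.707, -0.0]
wrist_force: [0.6, 0.6, 0.1]
grip_width: 0.001
gripper_force: 0.0
```

Emit:
play_rows(plan=[{"dx": 0,"dy": 0,"dz": 1,"rx": 0,"ry": 0,"rz": 0},{"dx": 0,"dy": 0,"dz": 2.5,"rx": 0,"ry": 0,"rz": 0},{"dx": 0,"dy": 0,"dz": 3.5,"rx": 0,"ry": 0,"rz": 0},{"dx": 0,"dy": 0,"dz": 3.5,"rx": 0,"ry": 0,"rz": 0}])

```text
t: 12.85
position: [0.5269, -0.0232, 0.1176]
tool_rot: [-0.0, 0.707, 0.707, 0.0]
wrist_force: [0.1, 0.1, 0.3]
grip_width: 0.007
gripper_force: 0.0
```

Emit:
play_rows(plan=[{"dx": 0,"dy": 0,"dz": 0.5,"rx": 0,"ry": 0,"rz": 0},{"dx": 0,"dy": 0,"dz": 1,"rx": 0,"ry": 0,"rz": 0},{"dx": 0,"dy": 0,"dz": 1.5,"rx": 0,"ry": 0,"rz": 0},{"dx": 0,"dy": 0,"dz": 1.5,"rx": 0,"ry": 0,"rz": 0}])

```text
t: 13.18
position: [0.527, -0.0233, 0.1163]
tool_rot: [-0.0, 0.707, 0.707, -0.0]
wrist_force: [-1.8, -0.8, 6.8]
grip_width: 0.004
gripper_force: 2.9
```

Emit:
play_rows(plan=[{"dx": 0,"dy": 0,"dz": 0.5,"rx": 0,"ry": 0,"rz": 0},{"dx": 0,"dy": 0,"dz": 0.5,"rx": 0,"ry": 0,"rz": 0}])

```text
t: 13.35
position: [0.527, -0.0233, 0.1162]
tool_rot: [-0.0, 0.707, 0.707, -0.0]
wrist_force: [-5.7, -1.2, 14.9]
grip_width: 0.003
gripper_force: 7.9
```

Contact at TCP z 0.1163 puts the fin top at 0.094, so the carrier is fully seated. Now the post.

Emit:
play_rows(plan=[{"dx": 0,"dy": 0,"dz": -12,"rx": 0,"ry": 0,"rz": 0},{"dx": 0,"dy": 0,"dz": -35,"rx": 0,"ry": 0,"rz": 0},{"dx": 25,"dy": 0,"dz": -45,"rx": 0,"ry": 0,"rz": 0},{"dx": 60,"dy": 0,"dz": -45,"rx": 0,"ry": 0,"rz": 0},{"dx": 92,"dy": 0,"dz": -45,"rx": 0,"ry": 0,"rz": 0},{"dx": 108,"dy": -0.5,"dz": -35,"rx": 0,"ry": 0,"rz": 0},{"dx": 108,"dy": -0.5,"dz": -15,"rx": 0,"ry": 0,"rz": 0},{"dx": 108,"dy": -0.5,"dz": 10,"rx": 0,"ry": 0,"rz": 0},{"dx": 108,"dy": -0.5,"dz": 27,"rx": 0,"ry": 0,"rz": 0},{"dx": 108,"dy": -0.5,"dz": 31,"rx": 0,"ry": 0,"rz": 0}], gripper=0.5)

```text
t: 14.18
position: [0.5253, 0.0846, 0.0827]
tool_rot: [-0.001, 0.707, 0.707, -0.001]
wrist_force: [-0.6, 0.2, -0.7]
grip_width: 0.502
gripper_force: 0.0
```

Emit:
play_rows(plan=[{"dx": 0,"dy": 0,"dz": 0,"rx": 0,"ry": 0,"rz": 0},{"dx": 0,"dy": 0,"dz": 0,"rx": 0,"ry": 0,"rz": 0},{"dx": 0,"dy": 0,"dz": 0,"rx": 0,"ry": 0,"rz": 0},{"dx": 0,"dy": 0,"dz": 0,"rx": 0,"ry": 0,"rz": 0},{"dx": 0,"dy": 0,"dz": 0,"rx": 0,"ry": 0,"rz": 0},{"dx": 0,"dy": 0,"dz": 0,"rx": 0,"ry": 0,"rz": 0},{"dx": 0,"dy": 0,"dz": 0,"rx": 0,"ry": 0,"rz": 0},{"dx": 0,"dy": 0,"dz": 0,"rx": 0,"ry": 0,"rz": 0},{"dx": 0,"dy": 0,"dz": 0,"rx": 0,"ry": 0,"rz": 0}], gripper=0)

```text
t: 14.93
position: [0.5265, 0.0846, 0.0852]
tool_rot: [-0.0, 0.707, 0.707, -0.0]
wrist_force: [-2.9, -1.6, 8.1]
grip_width: 0.143
gripper_force: 30.0
```

Gripped the post (about 13.5 mm wide). Run the slide home at a moderate pace.

Emit:
play_rows(plan=[{"dx": -2,"dy": 0,"dz": 0,"rx": 0,"ry": 0,"rz": 0},{"dx": -6,"dy": 0,"dz": 0,"rx": 0,"ry": 0,"rz": 0},{"dx": -12,"dy": 0,"dz": 0,"rx": 0,"ry": 0,"rz": 0},{"dx": -19,"dy": 0,"dz": 0,"rx": 0,"ry": 0,"rz": 0},{"dx": -26,"dy": 0,"dz": 0,"rx": 0,"ry": 0,"rz": 0},{"dx": -33,"dy": 0,"dz": 0,"rx": 0,"ry": 0,"rz": 0},{"dx": -40,"dy": 0,"dz": 0,"rx": 0,"ry": 0,"rz": 0},{"dx": -46,"dy": 0,"dz": 0,"rx": 0,"ry": 0,"rz": 0},{"dx": -50,"dy": 0,"dz": 0,"rx": 0,"ry": 0,"rz": 0},{"dx": -50,"dy": 0,"dz": 0,"rx": 0,"ry": 0,"rz": 0}])

```text
t: 15.77
position: [0.5265, 0.034, 0.0852]
tool_rot: [-0.0, 0.708, 0.707, -0.0]
wrist_force: [-4.3, -2.4, 9.9]
grip_width: 0.142
gripper_force: 30.0
```

Emit:
play_rows(plan=[{"dx": -4,"dy": 0,"dz": 0,"rx": 0,"ry": 0,"rz": 0},{"dx": -10,"dy": 0,"dz": 0,"rx": 0,"ry": 0,"rz": 0},{"dx": -17,"dy": 0,"dz": 0,"rx": 0,"ry": 0,"rz": 0},{"dx": -24,"dy": 0,"dz": 0,"rx": 0,"ry": 0,"rz": 0},{"dx": -31,"dy": 0,"dz": 0,"rx": 0,"ry": 0,"rz": 0},{"dx": -38,"dy": 0,"dz": 0,"rx": 0,"ry": 0,"rz": 0},{"dx": -45,"dy": 0,"dz": 0,"rx": 0,"ry": 0,"rz": 0},{"dx": -50,"dy": 0,"dz": 0,"rx": 0,"ry": 0,"rz": 0},{"dx": -54,"dy": 0,"dz": 0,"rx": 0,"ry": 0,"rz": 0},{"dx": -54,"dy": 0,"dz": 0,"rx": 0,"ry": 0,"rz": 0}])

```text
t: 16.6
position: [0.5264, -0.0177, 0.0852]
tool_rot: [-0.001, 0.707, 0.707, 0.001]
wrist_force: [-4.5, 11.0, 9.5]
grip_width: 0.143
gripper_force: 30.0
```

Emit:
play_rows(plan=[{"dx": -0.7,"dy": 0,"dz": 0,"rx": 0,"ry": 0,"rz": 0},{"dx": -1.4,"dy": 0,"dz": 0,"rx": 0,"ry": 0,"rz": 0},{"dx": -1.4,"dy": 0,"dz": 0,"rx": 0,"ry": 0,"rz": 0}])

```text
t: 16.85
position: [0.5265, -0.0177, 0.0852]
tool_rot: [-0.001, 0.706, 0.708, 0.002]
wrist_force: [-4.5, 16.8, 7.8]
grip_width: 0.144
gripper_force: 30.0
```

Run:
```python
from m import *
p,R,s=cur(); print(s['t'],p,s['wrist_force'].round(1))
c={n:cam(n,n+'6') for n in('scene','top')}; pickle.dump(c,open('c6.pkl','wb'))
f=lambda i,x,y:cv2.resize(i[y:y+75,x:x+50],(400,600),interpolation=cv2.INTER_CUBIC)
cv2.imwrite('pics/n6.png',np.clip(np.hstack([f(c['scene']['pixels'],205,90),f(c['top']['pixels'],345,190)])*1.5,0,255).astype(np.uint8))
```

```text
16.85 [ 0.52646295 -0.01772752  0.08519176] [-4.5 16.8  7.8]
```

Emit:
play_rows(plan=[{"dx": 1.5,"dy": 0,"dz": 0,"rx": 0,"ry": 0,"rz": 0},{"dx": 2,"dy": 0,"dz": 0,"rx": 0,"ry": 0,"rz": 0}])

```text
t: 17.12
position: [0.5265, -0.0176, 0.0852]
tool_rot: [-0.001, 0.707, 0.707, 0.0]
wrist_force: [-4.5, 4.8, 10.8]
grip_width: 0.144
gripper_force: 30.0
```

Run:
```python
from m import *
print('lens pred px if home here', proj(S,(.5085,-.1517,.14)).round(1), 'if 8mm further', proj(S,(.5085,-.160,.14)).round(1))
m=roi_mask(S,200,78,35,35,lambda q:q[...,2]<75); cn=big(m); print(cn.reshape(-1,2).min(0),cn.reshape(-1,2).max(0)); rep('lens dark blob',S,cn,.145)
```

```text
lens pred px if home here [217.5 100.9] if 8mm further [215.8  99.1]
[205  91] [230 109]
lens dark blob area 3114 cen [ 509.3 -149.5] rect [ 509.6 -149. ] [65.1 62.6] 58.23
```

The lens ring measures (509, -150) mm. A slide home at this stop predicts (508, -152), so the slide is home. Release and withdraw.

Emit:
play_rows(plan=[{"dx": 0,"dy": 0,"dz": 0,"rx": 0,"ry": 0,"rz": 0},{"dx": 0,"dy": 0,"dz": 0,"rx": 0,"ry": 0,"rz": 0},{"dx": 0,"dy": 0,"dz": 0,"rx": 0,"ry": 0,"rz": 0},{"dx": 0,"dy": 0,"dz": 0,"rx": 0,"ry": 0,"rz": 0},{"dx": 0,"dy": 0,"dz": 0,"rx": 0,"ry": 0,"rz": 0},{"dx": 0,"dy": 0,"dz": 0,"rx": 0,"ry": 0,"rz": 0}], gripper=0.5)

```text
t: 17.62
position: [0.5264, -0.0189, 0.0845]
tool_rot: [-0.0, 0.707, 0.707, -0.0]
wrist_force: [0.2, -0.0, 0.3]
grip_width: 0.492
gripper_force: 0.0
```

Emit:
play_rows(plan=[{"dx": 0,"dy": 0,"dz": -10,"rx": 0,"ry": 0,"rz": 0},{"dx": 0,"dy": 0,"dz": -30,"rx": 0,"ry": 0,"rz": 0},{"dx": 10,"dy": 0,"dz": -55,"rx": 0,"ry": 0,"rz": 0},{"dx": 35,"dy": -10,"dz": -80,"rx": 0,"ry": 0,"rz": 0},{"dx": 70,"dy": -30,"dz": -105,"rx": 0,"ry": 0,"rz": 0},{"dx": 105,"dy": -50,"dz": -120,"rx": 0,"ry": 0,"rz": 0},{"dx": 140,"dy": -70,"dz": -130,"rx": 0,"ry": 0,"rz": 0},{"dx": 170,"dy": -85,"dz": -130,"rx": 0,"ry": 0,"rz": 0},{"dx": 180,"dy": -90,"dz": -130,"rx": 0,"ry": 0,"rz": 0},{"dx": 180,"dy": -90,"dz": -130,"rx": 0,"ry": 0,"rz": 0}])

```text
t: 18.45
position: [0.4352, 0.1641, 0.2157]
tool_rot: [0.0, 0.705, 0.709, 0.0]
wrist_force: [-0.1, -0.8, 1.2]
grip_width: 0.505
gripper_force: 0.0
```

Run:
```python
from m import *
p,R,s=cur(); print(s['t'],p,s['wrist_force'].round(1))
c={n:cam(n,n+'7') for n in('scene','top')}
a=cv2.resize(c['scene']['pixels'][70:220,190:390],(800,600),interpolation=cv2.INTER_CUBIC)
cv2.imwrite('pics/n7.png',np.clip(a*1.5,0,255).astype(np.uint8))
```

```text
18.45 [0.43516077 0.16409738 0.21574058] [-0.1 -0.8  1.2]
```

View pics/n7.png

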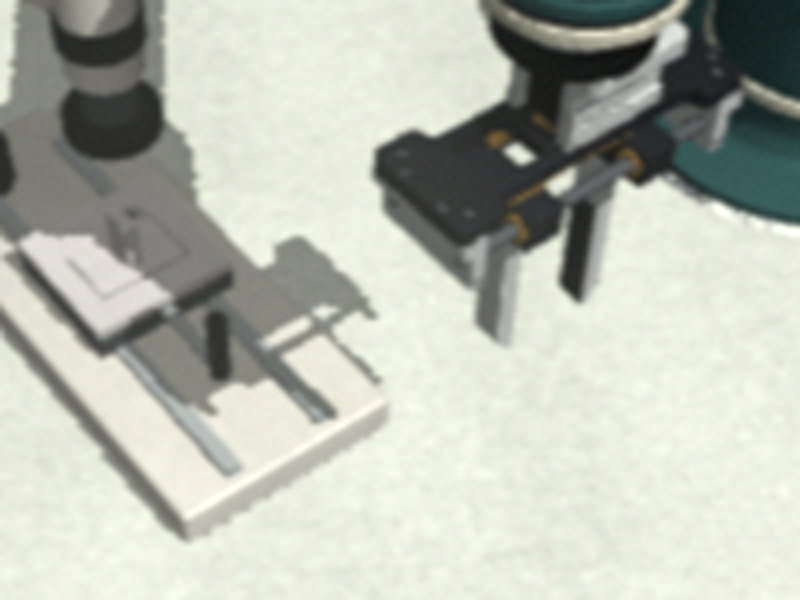

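The slide, with the carrier flush in it (fin at about (125,230) in the crop), is under the lens. The post is free at (217,345) and the gripper is clear. Settle and hand in.

Emit:
play_rows(plan=[{"dx": 0,"dy": 0,"dz": 0,"rx": 0,"ry": 0,"rz": 0},{"dx": 0,"dy": 0,"dz": 0,"rx": 0,"ry": 0,"rz": 0},{"dx": 0,"dy": 0,"dz": 0,"rx": 0,"ry": 0,"rz": 0}])

```text
t: 18.8
position: [0.4369, 0.1604, 0.2145]
tool_rot: [-0.001, 0.708, 0.706, -0.0]
wrist_force: [-0.3, -0.8, 0.0]
grip_width: 0.501
gripper_force: 0.0
```

```bash
python3 -c "
from workcell import arm
print(arm.finish_job())"
```

```text
the job is handed in; nothing more can be done
None
```

The matching carrier is seated flush in the pocket and the slide is run home against its stop under the lens and released; the job was handed in at about 19 s (of 48 s), with no verdict shown.

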